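# Set out a gear set by tooth count around an inspection stand

### The job

Set out the gear set for inspection on the bench: put the gear with the most teeth over the post of the steel stand, hub up, and then the plain collar over the same post on top of that gear's hub. Lay the gear with the middle tooth count flat on the bench, hub up, midway between the post and the V-block, and the gear with the fewest teeth flat, hub up, squarely behind the V-block (the side away from the robot), centred on it, with a gap of about 25 mm between block and teeth. Let go of everything, and leave the nut, the bolt and the tin where they are.

Things in the scene. Friction and masses are not known exactly. Their poses are not given: they have to be found in the camera images.
- gear_large: The gear with the most teeth: a flat spur gear of 30 teeth, 80 mm over the teeth, toothed disc 12 mm thick, with a plain round hub, 32 mm outside diameter, standing up in its middle to 36 mm above its underside (so 24 mm of hub above the disc, to be gripped); a 22 mm bore runs right through. Bare steel, about 0.45 kg. Origin: centre of the underside, z up along the bore. Loose, lies flat with the hub up, at any yaw
- gear_middle: The gear with the middle tooth count: a flat spur gear of 24 teeth, 65 mm over the teeth, toothed disc 12 mm thick, with a plain round hub, 32 mm outside diameter, standing up in its middle to 36 mm above its underside (so 24 mm of hub above the disc, to be gripped); a 22 mm bore runs right through. Bare steel, about 0.32 kg. Origin: centre of the underside, z up along the bore. Loose, lies flat with the hub up, at any yaw
- gear_small: The gear with the fewest teeth: a flat spur gear of 18 teeth, 50 mm over the teeth, toothed disc 12 mm thick, with a plain round hub, 32 mm outside diameter, standing up in its middle to 36 mm above its underside (so 24 mm of hub above the disc, to be gripped); a 22 mm bore runs right through. Bare steel, about 0.2 kg. Origin: centre of the underside, z up along the bore. Loose, lies flat with the hub up, at any yaw
- collar: Plain round spacer collar without teeth, a thick steel ring 42 mm outside diameter, 22 mm bore, 24 mm high, about 0.18 kg. Origin: centre of the underside, z up along the bore. Loose, lies flat
- stand: Inspection stand, fixed: a dark steel base plate 100 mm (x) by 70 mm (y) by 10 mm thick with one upright round steel post, 12 mm diameter, in its centre; the post's top is 64 mm above the bench and its last 8 mm taper to 4 mm diameter. Origin: centre of the plate's underside, on the post's axis; z up, x roughly away from the robot. The V-block is always 260 mm away, centre to centre, on one side along this y axis (on +y or on -y)
- vblock: V-block, fixed: a grey block 50 mm (x) by 60 mm (y) by 40 mm high with a V groove in its top running along x. Origin: centre of its underside; z up, x points away from the robot (behind the block), parallel to the stand's x axis
- nut: Bystander: loose dark hexagon nut, 36 mm across flats, 19 mm high, lying flat, origin at the centre of its underside. Leave alone
- bolt: Bystander: loose bolt standing on its 30 mm hexagon head, 73 mm high, origin at the centre of the underside. Leave alone
- tin: Bystander: loose plain metal tin, 66 mm diameter, 75 mm high, origin at the centre of the underside. Leave alone
Not all that is in view belongs to the job. What is shaped like the vblock but orange or yellow is not meant.

How it is judged:
By the outcome, as a careful person would: the job done as asked, in the order asked, and still so for the second after the job is handed in, with the robot touching nothing.
It also fails if it takes over 112 s, if anything falls off the work surface, if the arm or the gripper's body presses on something with over 40 N, if the wrist force passes 120 N, or if a joint passes its speed limit or range.

### The arm

A 6-joint arm with a two-finger parallel gripper is mounted at the origin on the work surface. World frame = base frame: x ahead of the robot, y to its left, z up, the work surface at z = 0. Lengths are in mm, angles in rad, forces in N, time in s.
With the tool pointing down it reaches from about 275 to 750 mm from the base axis. Payload 10.2 kg.
Tool frame: the origin (TCP) lies on the centre line of the jaws, within the pads' length; the fingertips stand 17 mm ahead of it and the grasp point (between the pads) lies 2 mm behind it; z points along the fingers, y is the line along which they close (so a half turn about z gives the same grasp; the last joint's range is limited). The gripper opens to 85 mm and grips with 20 to 120 N. Pads are 22 mm wide; open, the fingers measure 114 mm over their backs; the gripper's body (76 mm by 85 mm) begins 54 mm behind the grasp point. The pads swing forward as they close: fully open they stand 13 mm farther back than shut.
Start: joints at [-1.523, 0.313, 1.498, -0, 1.331, -0.223], TCP at [140.425, -505.877, 248.294] pointing down, gripper open.
Joint ranges: [-2.94, 2.94], [-0.97, 2.17], [0.19, 2.56], [-1.23, 4.37], [0.02, 3.11], [-2.88, 2.88]. Speed limits (rad/s): [2.39, 2.39, 3.01, 3.14, 3.14, 3.14].

### API

Orientations are given as a unit quaternion [w, x, y, z].
In Python, from rig import ctrl gives the robot as it stands. The module is installed in compiled form; this text tells all that it offers.
- The arm moves only by the shell command python3 -m jog 'ROWS' [FORCE]. ROWS is JSON, a list of rows, each an object with "delta_pos": the shift along the world's x, y, z in mm, a list of three; "angular": the turn, a rotation vector about the world's x, y, z in rad, a list of three; "fingers": the opening, from 0 (shut) to 1 (fully open). In form: [{"delta_pos": [tx, ty, tz], "angular": [rx, ry, rz], "fingers": fingers}, ...]. A call has 1 to 10 rows; each row is the pose to reach, as a shift and turn from the pose commanded when the call began; what a row does not reach only later rows make up. A row lasts 1/8 s, in which the tool goes at most 62.5 mm and 10.7 degrees, less where a joint would pass 70% of its speed; a pose out of reach is approached as far as the arm can. A call with a gripper value outside its range is refused whole. The fingers move at their own pace and stop on an object; FORCE is the grip in N (left out, the last holds). Time passes only in rows, so rows that repeat a pose let the fingers close. It gives the time, the measured TCP pose, the force, the opening and the grip force at its end, in the units of the state.
- ctrl.sense(): the state, without advancing time (a new reading comes with each control period).
- ctrl.capture(name): name is "scene" or "top" or "wrist"; returns a dict with "pixels" (400x640x3 uint8, blue, green, red), "fx", "fy", "cx", "cy" (pixels), "R" (3x3) and "t" (3): a world point X has camera coordinates R X + t. Camera axes: x right, y down, z forward; pixel columns grow to the right and rows downward; lengths in mm; the calibration is good to about 2 mm. A picture is of the moment at which its call begins. There is no depth.
- ctrl.finish_job(): hands the job in; it is judged then, once.
The state is a dict: "time_s": time; "joints": joint angles; "dq": joint speeds; "tau": joint torques, N m; "eef_pos": TCP position; "ee_rot": TCP orientation; "force": force on the tool from outside, world axes, zero at the start; "wrist_torque": the same for the moment, N m; "grip_width": opening from 0.0 (shut) to 1.0 (fully open); "grip_force": force on a finger pad.
Only numpy, scipy, OpenCV 4.12 (cv2) and the standard library are available. Lean on these libraries where they do the work, as an engineer would, in place of code of your own. Each camera call takes 0.05 s, during which the arm holds its last target. There are 200 camera calls.

## Working session

There is one attempt and no reset: what is moved stays moved. The work goes in short steps, Python scripts to look and compute and a shell command to move; the robot and the scene stay as the last step left them, time stands still between calls to the robot, and variables do not carry over. Pictures are saved under pics/ and viewed, at most 14 in all, crops included, and the job is handed in when it is done.

```bash
mkdir -p pics; cat > h.py <<'E'
import numpy as np, cv2
from rig import ctrl
def cap(n,f):
    c=ctrl.capture(n); cv2.imwrite('pics/'+f+'.png',c['pixels']); np.savez('pics/'+f+'.npz',**{k:np.array(v) for k,v in c.items()}); return c
def ray(c,u,v,z):
    R=np.array(c['R']);t=np.array(c['t']);d=R.T@np.array([(u-c['cx'])/c['fx'],(v-c['cy'])/c['fy'],1]);o=-R.T@t
    return (o+d*(z-o[2])/d[2]).round(1)
def proj(c,X):
    p=np.array(c['R'])@np.array(X,float)+np.array(c['t']); return np.array([c['fx']*p[0]/p[2]+c['cx'],c['fy']*p[1]/p[2]+c['cy']]).round(1)
E
python3 - <<'E'
from h import *
for n in('top','scene'):
    c=cap(n,n+'0'); print(n,-np.array(c['R']).T@np.array(c['t']),c['fx'])
print(ctrl.sense())
E
```

```text
top [ 254.02606766   68.09528725 1488.5639255 ] 503.3219778015291
scene [1087.62426177 -433.05271393  722.94155378] 382.64333669289357
{'time_s': 0.1, 'joints': array([-1.52342150e+00,  3.13402517e-01,  1.49839453e+00, -7.33175603e-06,
        1.33099671e+00, -2.23392590e-01]), 'dq': array([-0.00044038, -0.0016252 , -0.00347244, -0.00019473, -0.00105172,
       -0.00025019]), 'tau': array([ 2.80863584e-03, -4.12900758e+01, -2.60146397e+01, -2.01377038e-04,
        3.06902708e-03, -6.98576184e-07]), 'eef_pos': array([ 140.40183629, -505.64750535,  247.77537578]), 'ee_rot': array([-5.98539761e-04,  9.90849318e-01,  1.34971361e-01,  4.92389490e-05]), 'force': array([-0.15250827,  0.64354536, -1.12335073]), 'wrist_torque': array([-0.01941166, -0.01578682, -0.03574316]), 'grip_force': 0.0, 'grip_width': 1.0004263524148431}
```

View pics/top0.png

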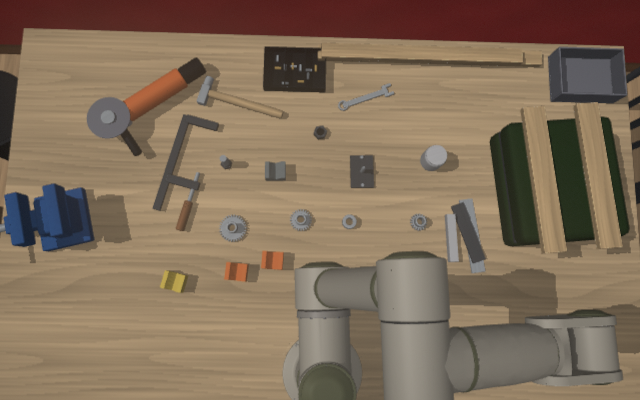

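View pics/scene0.png

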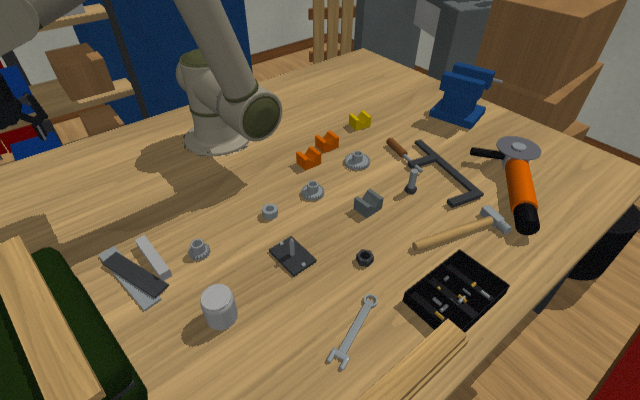

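Top view: large gear candidate (233,228), middle (301,219), collar (350,221), small gear (420,221). The stand is at (362,171), the grey V-block at (275,171), the nut at (320,132), the bolt at (226,162) and the tin at (434,157). The orange and yellow blocks are decoys. I'll check the choice in a close crop.

```bash
python3 - <<'E'
from h import *
im=cv2.imread('pics/top0.png')
a=cv2.resize(im[140:250,205:305],None,fx=5,fy=5,interpolation=cv2.INTER_CUBIC)
cv2.imwrite('pics/ca.png',cv2.resize(im[145:245,210:450][:, :125],None,fx=6,fy=6,interpolation=cv2.INTER_CUBIC))
cv2.imwrite('pics/cb.png',cv2.resize(im[145:245,325:450],None,fx=6,fy=6,interpolation=cv2.INTER_CUBIC))
E
```

```text
(no output)
```

View pics/ca.png

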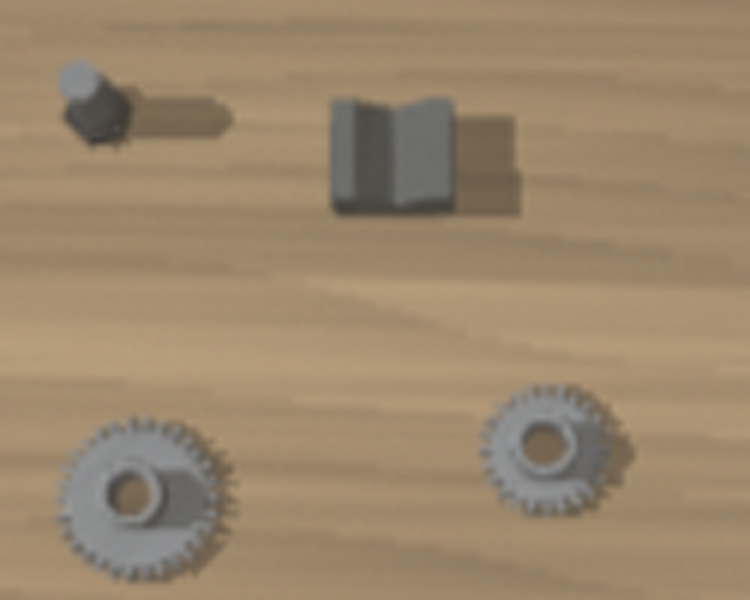

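View pics/cb.png

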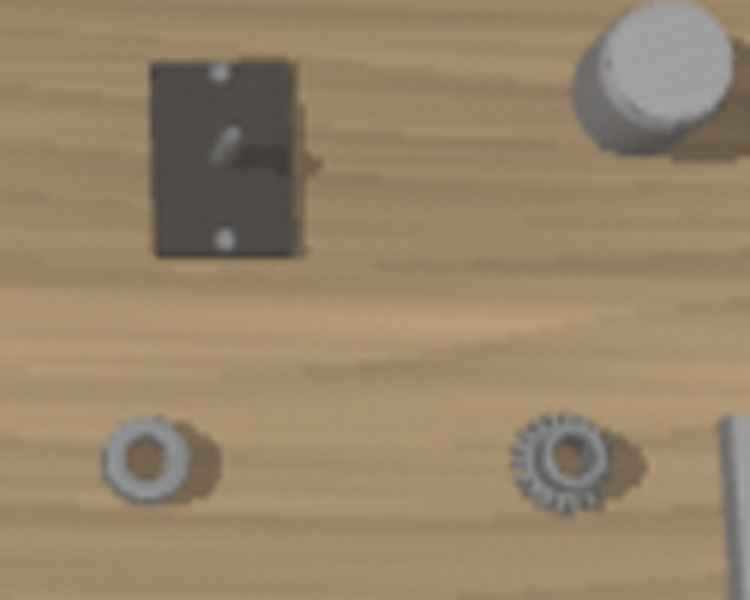

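Crop shows: large gear, about 30 teeth (hub at crop a (134,495)); middle gear (545,446); toothless collar (crop b (147,460)); small gear (575,458); stand plate with post base near (225,158); grey V-block.

```bash
python3 - <<'E'
from h import *
c=dict(np.load('pics/top0.npz'))
P=lambda o,u,v,z: ray(c,o[0]+(u+.5)/6-.5,o[1]+(v+.5)/6-.5,z)
a=(210,145);b=(325,145)
print('L',P(a,134,495,36),'disc',P(a,140,498,12));print('M',P(a,545,446,36),P(a,548,449,12));print('C',P(b,147,460,24));print('S',P(b,575,458,36),P(b,562,462,12))
q=[P(b,*p,10) for p in((151,62),(294,62),(300,257),(155,257))];print('stand',q,np.mean(q,0));print('post top',P(b,232,132,64),'base',P(b,222,160,10))
q=[P(a,*p,40) for p in((331,98),(454,98),(454,203),(331,203))];print('vb',q,np.mean(q,0))
print('nut',ray(c,320,132,19),'bolt',ray(c,223,158,73),'tin',P(b,665,60,75))
E
```

```text
L [404.7 268.4  36. ] disc [405.8 268.7  12. ]
M [433.2  71.2  36. ] [434.7  69.7  12. ]
C [431.2 -71.7  24. ]
S [ 435.6 -279.3   36. ] [ 436.5 -278.5   12. ]
stand [array([634.8, -73.1,  10. ]), array([ 636.7, -145.4,   10. ]), array([ 536.7, -148.6,   10. ]), array([534.9, -76. ,  10. ])] [ 585.775 -110.775   10.   ]
post top [ 587.1 -107.6   64. ] base [ 585.2 -109.3   10. ]
vb [array([602.1, 180.3,  40. ]), array([603.8, 120.1,  40. ]), array([551.2, 118.5,  40. ]), array([549.6, 178.5,  40. ])] [576.675 149.35   40.   ]
nut [701.2  18.5  19. ] bolt [599.6 297.8  73. ] tin [ 625.8 -316.1   75. ]
```

Checks: stand to V-block measures 258.8 mm against 260 expected, with a common yaw of about 0.035 rad. Targets: post (586,-109), midway (581.5,20), behind the block (651.6,152). Small gear first, going above it and verifying with the wrist camera.

```bash
python3 -m jog '[{"delta_pos":[60,46,0],"angular":[0,0,0],"fingers":1},{"delta_pos":[120,92,0],"angular":[0,0,0],"fingers":1},{"delta_pos":[180,138,-20],"angular":[0,0,0],"fingers":1},{"delta_pos":[240,184,-60],"angular":[0,0,0],"fingers":1},{"delta_pos":[295.4,227,-98],"angular":[0,0,0],"fingers":1},{"delta_pos":[295.4,227,-98],"angular":[0,0,0],"fingers":1},{"delta_pos":[295.4,227,-98],"angular":[0,0,0],"fingers":1},{"delta_pos":[295.4,227,-98],"angular":[0,0,0],"fingers":1}]' 60
python3 - <<'E'
from h import *
c=cap('wrist','w1'); s=ctrl.sense(); print(s['eef_pos'],s['joints'],s['ee_rot'])
print(proj(c,[435.8,-279,36]),proj(c,[435.8,-279,12]),-np.array(c['R']).T@np.array(c['t']))
E
```

```text
time_s: 1.1
eef_pos: [435.9, -278.6, 150.0]
ee_rot: [-0.0, 0.991, 0.136, -0.0]
force: [0.3, -1.2, 0.6]
grip_width: 0.996
grip_force: 0.0
[ 435.51809997 -279.48731684  150.61302931] [-7.97074930e-01  3.95589630e-01  1.65293832e+00 -3.47988760e-04
  1.09278688e+00  5.02979825e-01] [ 2.03623116e-04  9.90840535e-01  1.35036997e-01 -4.13030407e-05]
[320.6 199. ] [320.5 191.4] [ 499.1239578  -260.22436254  275.17518305]
```

View pics/w1.png

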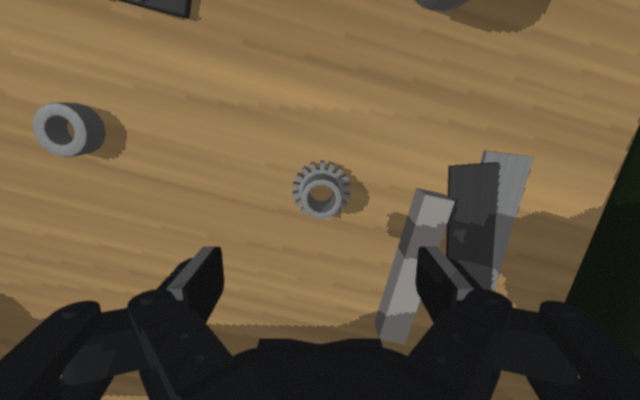

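The wrist view shows the small gear's hub at (321,198) against a predicted (320.6,199), which agrees. The bars at (415,260) are beyond the finger if the jaws are opened less. Descend and grip.

```bash
python3 -m jog '[{"delta_pos":[0,0,-30],"angular":[0,0,0],"fingers":0.6},{"delta_pos":[0,0,-60],"angular":[0,0,0],"fingers":0.6},{"delta_pos":[0,0,-90],"angular":[0,0,0],"fingers":0.6},{"delta_pos":[0,0,-110],"angular":[0,0,0],"fingers":0.6},{"delta_pos":[0,0,-119],"angular":[0,0,0],"fingers":0.6},{"delta_pos":[0,0,-119],"angular":[0,0,0],"fingers":0.6}]' 60
python3 -m jog '[{"delta_pos":[0,0,0],"angular":[0,0,0],"fingers":0},{"delta_pos":[0,0,0],"angular":[0,0,0],"fingers":0},{"delta_pos":[0,0,0],"angular":[0,0,0],"fingers":0},{"delta_pos":[0,0,0],"angular":[0,0,0],"fingers":0},{"delta_pos":[0,0,0],"angular":[0,0,0],"fingers":0},{"delta_pos":[0,0,0],"angular":[0,0,0],"fingers":0}]' 60
python3 -m jog '[{"delta_pos":[0,0,20],"angular":[0,0,0],"fingers":0},{"delta_pos":[0,0,60],"angular":[0,0,0],"fingers":0},{"delta_pos":[0,0,100],"angular":[0,0,0],"fingers":0},{"delta_pos":[0,0,119],"angular":[0,0,0],"fingers":0},{"delta_pos":[0,0,119],"angular":[0,0,0],"fingers":0}]' 60
```

```text
time_s: 1.9
eef_pos: [435.5, -279.7, 31.7]
ee_rot: [0.0, 0.991, 0.134, 0.0]
force: [0.8, 0.2, 0.3]
grip_width: 0.601
grip_force: 0.0
time_s: 2.65
eef_pos: [436.1, -279.6, 32.7]
ee_rot: [0.001, 0.991, 0.135, 0.0]
force: [-2.4, 0.4, 6.4]
grip_width: 0.353
grip_force: 58.9
time_s: 3.28
eef_pos: [436.2, -279.2, 151.8]
ee_rot: [0.001, 0.991, 0.135, 0.001]
force: [0.5, -0.1, -2.3]
grip_width: 0.355
grip_force: 59.8
```

```bash
python3 -m jog '[{"delta_pos":[20,40,0],"angular":[0,0,0],"fingers":0},{"delta_pos":[43,86,0],"angular":[0,0,0],"fingers":0},{"delta_pos":[68,136,0],"angular":[0,0,0],"fingers":0},{"delta_pos":[93,186,0],"angular":[0,0,0],"fingers":0},{"delta_pos":[118,236,0],"angular":[0,0,0],"fingers":0},{"delta_pos":[143,286,0],"angular":[0,0,0],"fingers":0},{"delta_pos":[168,336,0],"angular":[0,0,0],"fingers":0},{"delta_pos":[190,380,0],"angular":[0,0,0],"fingers":0},{"delta_pos":[208,415,0],"angular":[0,0,0],"fingers":0},{"delta_pos":[215.8,431,0],"angular":[0,0,0],"fingers":0}]' 60
python3 -m jog '[{"delta_pos":[0,0,0],"angular":[0,0,0],"fingers":0},{"delta_pos":[0,0,0],"angular":[0,0,0],"fingers":0}]' 60
python3 - <<'E'
from h import *
c=cap('wrist','w2'); print(ctrl.sense()['eef_pos'])
print(proj(c,[651.6,152,154]))
print([proj(c,p) for p in ([602.1, 180.3,40],[603.8, 120.1,  40. ])])
E
```

```text
time_s: 4.53
eef_pos: [651.5, 154.1, 148.3]
ee_rot: [-0.0, 0.991, 0.136, -0.001]
force: [-0.9, -0.8, -2.4]
grip_width: 0.353
grip_force: 59.9
time_s: 4.78
eef_pos: [651.2, 151.3, 149.5]
ee_rot: [0.0, 0.991, 0.135, -0.001]
force: [-0.6, 0.2, -2.2]
grip_width: 0.356
grip_force: 59.9
[651.29432595 151.14600885 149.85127091]
[319.6 273.1]
[array([268.1, 248.5]), array([341.8, 265. ])]
```

View pics/w2.png

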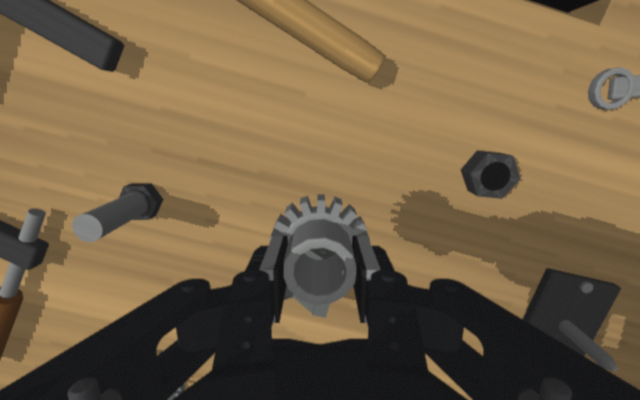

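The gear is held centred, with its hub at (320,272), and the spot below is clear. Lower and release.

```bash
python3 -m jog '[{"delta_pos":[0,0,-30],"angular":[0,0,0],"fingers":0},{"delta_pos":[0,0,-65],"angular":[0,0,0],"fingers":0},{"delta_pos":[0,0,-95],"angular":[0,0,0],"fingers":0},{"delta_pos":[0,0,-110],"angular":[0,0,0],"fingers":0},{"delta_pos":[0,0,-115],"angular":[0,0,0],"fingers":0},{"delta_pos":[0,0,-118],"angular":[0,0,0],"fingers":0},{"delta_pos":[0,0,-118],"angular":[0,0,0],"fingers":0}]' 60
python3 -m jog '[{"delta_pos":[0,0,0],"angular":[0,0,0],"fingers":0.6},{"delta_pos":[0,0,0],"angular":[0,0,0],"fingers":0.6},{"delta_pos":[0,0,0],"angular":[0,0,0],"fingers":0.6},{"delta_pos":[0,0,20],"angular":[0,0,0],"fingers":0.6},{"delta_pos":[0,0,60],"angular":[0,0,0],"fingers":0.6},{"delta_pos":[0,0,110],"angular":[0,0,0],"fingers":0.6},{"delta_pos":[0,0,118],"angular":[0,0,0],"fingers":0.6},{"delta_pos":[0,0,118],"angular":[0,0,0],"fingers":0.6}]' 60
python3 - <<'E'
from h import *
c=cap('wrist','w3'); print(ctrl.sense()['eef_pos'])
print(proj(c,[651.6,152,36]),proj(c,[651.6,152,12]))
E
```

```text
time_s: 5.7
eef_pos: [652.0, 152.1, 33.1]
ee_rot: [0.0, 0.991, 0.135, 0.001]
force: [0.2, -0.2, -1.6]
grip_width: 0.356
grip_force: 59.9
time_s: 6.7
eef_pos: [651.7, 152.2, 151.2]
ee_rot: [0.0, 0.991, 0.135, 0.001]
force: [-0.0, 0.6, 0.5]
grip_width: 0.596
grip_force: 0.0
[651.24973014 152.09519848 149.80634616]
[320.2 198.8] [320.1 191.3]
```

View pics/w3.png

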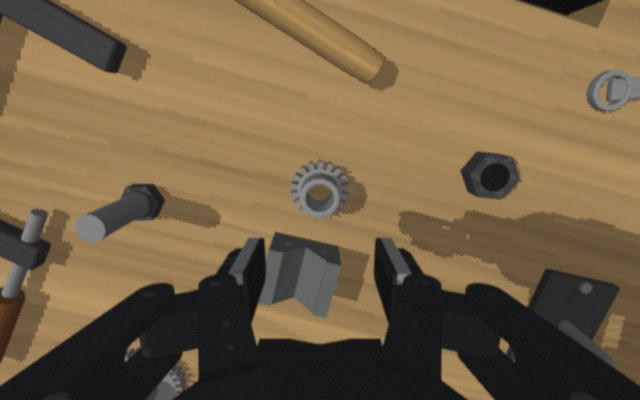

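The small gear stands at (319,197), where predicted. The V-block's back edge is near (275,234) to (341,249); I'll check that against the model.

```bash
python3 - <<'E'
from h import *
c=dict(np.load('pics/w3.npz'))
for z in(0,40): print(z,ray(c,275,234,z),ray(c,341,249,z))
print(ray(c,319.5,197,36))
print([proj(c,[602,y,z]) for y in(181,121) for z in (0,40)])
im=c['pixels'];cv2.imwrite('pics/w3c.png',cv2.resize(im[150:330,230:380],None,fx=4,fy=3.3,interpolation=cv2.INTER_CUBIC)[:600])
E
```

```text
0 [598.8 180.2   0. ] [600.7 117.6   0. ]
40 [615.6 178.8  40. ] [617.2 125.2  40. ]
[652.8 152.9  36. ]
[array([275. , 230.6]), array([268.3, 248.7]), array([337.9, 246.8]), array([340.7, 267. ])]
```

View pics/w3c.png

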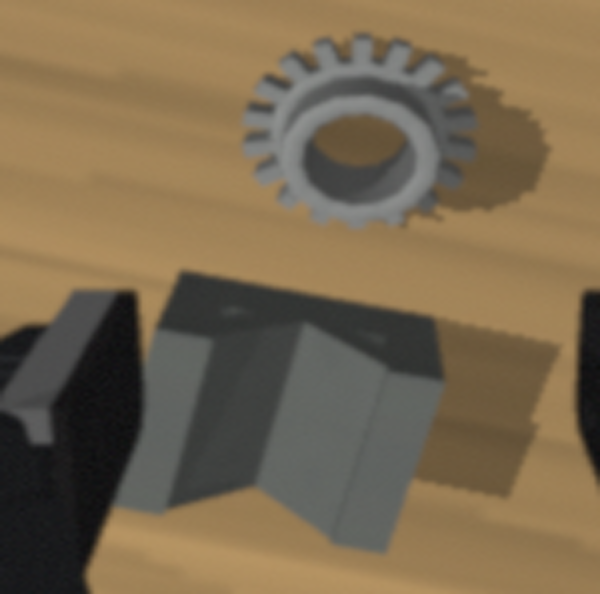

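The V-block back top edge is at (269,249) to (341,265), as the model predicts (x about 603). The gap to the teeth is therefore about 25 mm, and the gear is centred. Now the large gear.

```bash
python3 -m jog '[{"delta_pos":[-30,14,0],"angular":[0,0,0],"fingers":0.6},{"delta_pos":[-80,38,0],"angular":[0,0,0],"fingers":0.6},{"delta_pos":[-130,61.5,0],"angular":[0,0,0],"fingers":0.6},{"delta_pos":[-180,85,0],"angular":[0,0,0],"fingers":0.6},{"delta_pos":[-225,106,0],"angular":[0,0,0],"fingers":0.6},{"delta_pos":[-246.4,116.5,0],"angular":[0,0,0],"fingers":0.6},{"delta_pos":[-246.4,116.5,0],"angular":[0,0,0],"fingers":0.6},{"delta_pos":[-246.4,116.5,0],"angular":[0,0,0],"fingers":0.6},{"delta_pos":[-246.4,116.5,0],"angular":[0,0,0],"fingers":0.6}]' 80
python3 - <<'E'
from h import *
c=cap('wrist','w4'); print(ctrl.sense()['eef_pos'],ctrl.sense()['joints'])
print(proj(c,[405.2,268.6,36]))
im=c['pixels'];g=cv2.cvtColor(im,6)
cv2.imwrite('pics/w4c.png',im[100:320,200:440])
E
```

```text
time_s: 7.88
eef_pos: [406.2, 268.1, 150.0]
ee_rot: [0.0, 0.991, 0.134, -0.0]
force: [-0.1, 0.2, -0.8]
grip_width: 0.601
grip_force: 0.0
[406.0197925  268.16287786 150.05561804] [ 3.42383079e-01  3.34826446e-01  1.74409119e+00 -7.77666671e-05
  1.06286570e+00  1.64354945e+00]
[319.1 199.9]
```

View pics/w4c.png

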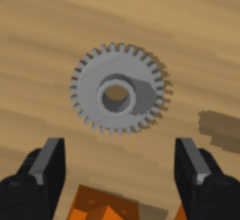

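The large gear's hub is at about (317,196), within 2 mm of prediction. I'll nudge slightly and grip at TCP z = 35.

```bash
python3 -m jog '[{"delta_pos":[1,1,-30],"angular":[0,0,0],"fingers":0.6},{"delta_pos":[1,1,-65],"angular":[0,0,0],"fingers":0.6},{"delta_pos":[1,1,-95],"angular":[0,0,0],"fingers":0.6},{"delta_pos":[1,1,-110],"angular":[0,0,0],"fingers":0.6},{"delta_pos":[1,1,-115.3],"angular":[0,0,0],"fingers":0.6},{"delta_pos":[1,1,-115.3],"angular":[0,0,0],"fingers":0.6},{"delta_pos":[1,1,-115.3],"angular":[0,0,0],"fingers":0}]' 80
python3 -m jog '[{"delta_pos":[0,0,0],"angular":[0,0,0],"fingers":0},{"delta_pos":[0,0,0],"angular":[0,0,0],"fingers":0},{"delta_pos":[0,0,0],"angular":[0,0,0],"fingers":0},{"delta_pos":[0,0,0],"angular":[0,0,0],"fingers":0},{"delta_pos":[0,0,0],"angular":[0,0,0],"fingers":0}]' 80
python3 -m jog '[{"delta_pos":[0,0,15],"angular":[0,0,0],"fingers":0},{"delta_pos":[0,0,50],"angular":[0,0,0],"fingers":0},{"delta_pos":[0,0,90],"angular":[0,0,0],"fingers":0},{"delta_pos":[0,0,115],"angular":[0,0,0],"fingers":0},{"delta_pos":[0,0,125],"angular":[0,0,0],"fingers":0},{"delta_pos":[0,0,125],"angular":[0,0,0],"fingers":0}]' 80
```

```text
time_s: 8.8
eef_pos: [406.7, 269.9, 35.8]
ee_rot: [-0.0, 0.991, 0.135, 0.001]
force: [-4.4, 12.0, 6.2]
grip_width: 0.399
grip_force: 6.3
time_s: 9.43
eef_pos: [406.8, 270.0, 36.4]
ee_rot: [-0.0, 0.991, 0.135, 0.001]
force: [-1.8, 0.3, 9.7]
grip_width: 0.343
grip_force: 78.3
time_s: 10.18
eef_pos: [406.1, 269.6, 160.0]
ee_rot: [0.0, 0.991, 0.135, 0.0]
force: [0.4, -0.7, -5.1]
grip_width: 0.345
grip_force: 80.2
```

```bash
python3 -m jog '[{"delta_pos":[10,-21,0],"angular":[0,0,0],"fingers":0},{"delta_pos":[30,-63,0],"angular":[0,0,0],"fingers":0},{"delta_pos":[52,-109,0],"angular":[0,0,0],"fingers":0},{"delta_pos":[74,-156,0],"angular":[0,0,0],"fingers":0},{"delta_pos":[96,-202,0],"angular":[0,0,0],"fingers":0},{"delta_pos":[118,-248,0],"angular":[0,0,0],"fingers":0},{"delta_pos":[140,-295,0],"angular":[0,0,0],"fingers":0},{"delta_pos":[160,-337,0],"angular":[0,0,0],"fingers":0},{"delta_pos":[174,-366,0],"angular":[0,0,0],"fingers":0},{"delta_pos":[179.8,-378.6,0],"angular":[0,0,0],"fingers":0}]' 80
python3 -m jog '[{"delta_pos":[0,0,0],"angular":[0,0,0],"fingers":0},{"delta_pos":[0,0,0],"angular":[0,0,0],"fingers":0},{"delta_pos":[0,0,0],"angular":[0,0,0],"fingers":0},{"delta_pos":[0,0,0],"angular":[0,0,0],"fingers":0}]' 80
python3 - <<'E'
from h import *
c=cap('wrist','w5'); print(ctrl.sense()['eef_pos'])
print('hub',proj(c,[586,-109,160]),'post',proj(c,[586,-109,64]),ctrl.sense()['wrist_torque'])
E
```

```text
time_s: 11.42
eef_pos: [585.8, -110.3, 158.1]
ee_rot: [-0.001, 0.991, 0.134, -0.001]
force: [-0.8, 0.1, -5.3]
grip_width: 0.344
grip_force: 80.4
time_s: 11.92
eef_pos: [585.9, -108.4, 160.1]
ee_rot: [-0.0, 0.991, 0.135, 0.0]
force: [-0.1, 0.3, -5.5]
grip_width: 0.339
grip_force: 80.4
[ 585.96908513 -108.53773029  160.12599873]
hub [322.3 269.3] post [321.  205.6] [-0.00991872 -0.03414939  0.03635958]
```

View pics/w5.png

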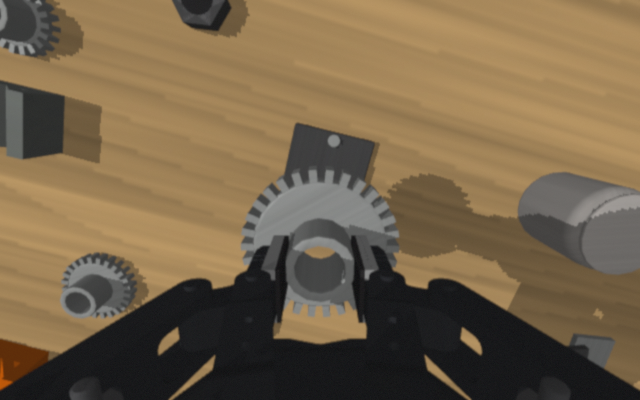

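The held gear is centred (hub at (319,272)). The plate's back corners are at (297,124) and (377,142); check them, then lower carefully while watching the force.

```bash
python3 - <<'E'
from h import *
c=dict(np.load('pics/w5.npz'))
print(ray(c,297,124,10),ray(c,377,142,10),ray(c,319,272,160))
E
python3 -m jog '[{"delta_pos":[0,0,-20],"angular":[0,0,0],"fingers":0},{"delta_pos":[0,0,-45],"angular":[0,0,0],"fingers":0},{"delta_pos":[0,0,-65],"angular":[0,0,0],"fingers":0},{"delta_pos":[0,0,-75],"angular":[0,0,0],"fingers":0},{"delta_pos":[0,0,-80],"angular":[0,0,0],"fingers":0},{"delta_pos":[0,0,-80],"angular":[0,0,0],"fingers":0}]' 80
```

```text
[633.7 -75.2  10. ] [ 637.4 -144.2   10. ] [ 584.4 -108.   160. ]
time_s: 12.72
eef_pos: [586.2, -109.0, 80.3]
ee_rot: [0.0, 0.991, 0.135, 0.0]
force: [0.3, 0.1, -4.9]
grip_width: 0.344
grip_force: 80.4
```

The post is in the bore with no contact. Seat and release.

```bash
python3 -m jog '[{"delta_pos":[0,0,-15],"angular":[0,0,0],"fingers":0},{"delta_pos":[0,0,-27],"angular":[0,0,0],"fingers":0},{"delta_pos":[0,0,-31],"angular":[0,0,0],"fingers":0},{"delta_pos":[0,0,-33],"angular":[0,0,0],"fingers":0},{"delta_pos":[0,0,-33],"angular":[0,0,0],"fingers":0}]' 80
python3 -m jog '[{"delta_pos":[0,0,0],"angular":[0,0,0],"fingers":0.5},{"delta_pos":[0,0,0],"angular":[0,0,0],"fingers":0.6},{"delta_pos":[0,0,0],"angular":[0,0,0],"fingers":0.6},{"delta_pos":[0,0,20],"angular":[0,0,0],"fingers":0.6},{"delta_pos":[0,0,60],"angular":[0,0,0],"fingers":0.6},{"delta_pos":[0,0,100],"angular":[0,0,0],"fingers":0.6},{"delta_pos":[0,0,113],"angular":[0,0,0],"fingers":0.6},{"delta_pos":[0,0,113],"angular":[0,0,0],"fingers":0.6}]' 60
python3 - <<'E'
from h import *
c=cap('wrist','w6'); print(ctrl.sense()['eef_pos'])
print('hub top',proj(c,[586,-109,46]),'post',proj(c,[586,-109,64]))
E
```

```text
time_s: 13.35
eef_pos: [586.1, -109.0, 47.1]
ee_rot: [0.0, 0.991, 0.135, 0.0]
force: [-0.6, -0.7, -3.9]
grip_width: 0.346
grip_force: 80.4
time_s: 14.35
eef_pos: [586.1, -109.0, 160.0]
ee_rot: [0.0, 0.991, 0.135, 0.0]
force: [0.5, -0.4, 0.4]
grip_width: 0.598
grip_force: 0.0
[ 585.63736879 -108.84814663  158.8818276 ]
hub top [320. 199.] post [320.1 205.7]
```

View pics/w6.png

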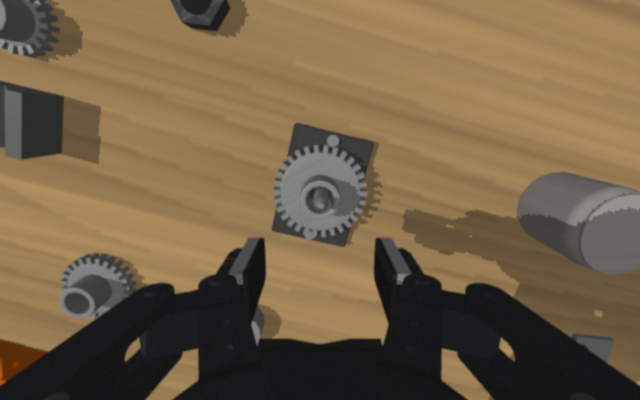

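The gear is seated on the plate and the post is centred in the bore at (320,203). Now the collar.

```bash
python3 -m jog '[{"delta_pos":[-45,11,0],"angular":[0,0,0],"fingers":0.75},{"delta_pos":[-95,23,0],"angular":[0,0,0],"fingers":0.75},{"delta_pos":[-135,33,-10],"angular":[0,0,0],"fingers":0.75},{"delta_pos":[-154.5,37.5,-40],"angular":[0,0,0],"fingers":0.75},{"delta_pos":[-154.5,37.5,-70],"angular":[0,0,0],"fingers":0.75},{"delta_pos":[-154.5,37.5,-70],"angular":[0,0,0],"fingers":0.75},{"delta_pos":[-154.5,37.5,-100],"angular":[0,0,0],"fingers":0.75},{"delta_pos":[-154.5,37.5,-125],"angular":[0,0,0],"fingers":0.75},{"delta_pos":[-154.5,37.5,-133],"angular":[0,0,0],"fingers":0.75},{"delta_pos":[-154.5,37.5,-133],"angular":[0,0,0],"fingers":0.75}]' 60
python3 -m jog '[{"delta_pos":[0,0,0],"angular":[0,0,0],"fingers":0},{"delta_pos":[0,0,0],"angular":[0,0,0],"fingers":0},{"delta_pos":[0,0,0],"angular":[0,0,0],"fingers":0},{"delta_pos":[0,0,0],"angular":[0,0,0],"fingers":0},{"delta_pos":[0,0,0],"angular":[0,0,0],"fingers":0}]' 60
python3 -m jog '[{"delta_pos":[0,0,20],"angular":[0,0,0],"fingers":0},{"delta_pos":[0,0,60],"angular":[0,0,0],"fingers":0},{"delta_pos":[0,0,110],"angular":[0,0,0],"fingers":0},{"delta_pos":[0,0,133],"angular":[0,0,0],"fingers":0},{"delta_pos":[0,0,133],"angular":[0,0,0],"fingers":0}]' 60
```

```text
time_s: 15.65
eef_pos: [431.8, -71.6, 27.3]
ee_rot: [-0.0, 0.991, 0.135, -0.0]
force: [1.2, -0.1, 0.1]
grip_width: 0.751
grip_force: 0.0
time_s: 16.27
eef_pos: [432.1, -71.8, 28.4]
ee_rot: [0.001, 0.991, 0.135, 0.001]
force: [-3.2, -0.3, 10.9]
grip_width: 0.464
grip_force: 59.1
time_s: 16.9
eef_pos: [432.1, -71.7, 161.5]
ee_rot: [0.001, 0.991, 0.135, 0.002]
force: [-0.5, 0.2, -1.5]
grip_width: 0.455
grip_force: 61.3
```

```bash
python3 -m jog '[{"delta_pos":[30,-7,0],"angular":[0,0,0],"fingers":0},{"delta_pos":[70,-17,0],"angular":[0,0,0],"fingers":0},{"delta_pos":[110,-27,0],"angular":[0,0,0],"fingers":0},{"delta_pos":[140,-34,0],"angular":[0,0,0],"fingers":0},{"delta_pos":[154.5,-37.5,0],"angular":[0,0,0],"fingers":0},{"delta_pos":[154.5,-37.5,0],"angular":[0,0,0],"fingers":0},{"delta_pos":[154.5,-37.5,0],"angular":[0,0,0],"fingers":0},{"delta_pos":[154.5,-37.5,0],"angular":[0,0,0],"fingers":0}]' 60
python3 - <<'E'
from h import *
c=cap('wrist','w7'); p=ctrl.sense()['eef_pos']; print(p)
print('collar top expected',proj(c,p+[0,0,-4]))
cv2.imwrite('pics/w7c.png',cv2.resize(c['pixels'][130:330,220:420],None,fx=3,fy=3,interpolation=cv2.INTER_CUBIC))
E
```

```text
time_s: 17.9
eef_pos: [585.5, -108.8, 159.9]
ee_rot: [-0.0, 0.991, 0.135, -0.0]
force: [-0.2, 0.3, -1.1]
grip_width: 0.459
grip_force: 61.3
[ 585.58953872 -108.83948197  160.04071601]
collar top expected [321.  264.9]
```

View pics/w7c.png

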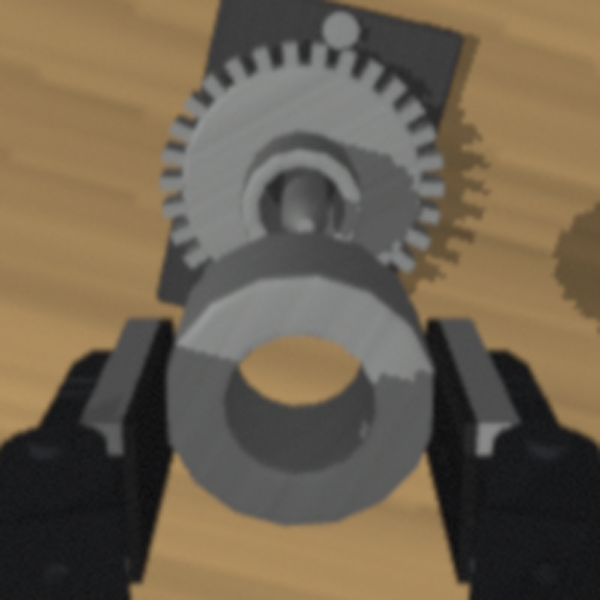

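The collar is held centred (about (320,264), as expected) over the post. Lower to TCP z of about 75 and release.

```bash
python3 -m jog '[{"delta_pos":[0,0,-20],"angular":[0,0,0],"fingers":0},{"delta_pos":[0,0,-45],"angular":[0,0,0],"fingers":0},{"delta_pos":[0,0,-62],"angular":[0,0,0],"fingers":0},{"delta_pos":[0,0,-73],"angular":[0,0,0],"fingers":0},{"delta_pos":[0,0,-80],"angular":[0,0,0],"fingers":0},{"delta_pos":[0,0,-83],"angular":[0,0,0],"fingers":0},{"delta_pos":[0,0,-85],"angular":[0,0,0],"fingers":0},{"delta_pos":[0,0,-85],"angular":[0,0,0],"fingers":0}]' 60
python3 -m jog '[{"delta_pos":[0,0,0],"angular":[0,0,0],"fingers":0.6},{"delta_pos":[0,0,0],"angular":[0,0,0],"fingers":0.7},{"delta_pos":[0,0,0],"angular":[0,0,0],"fingers":0.7},{"delta_pos":[0,0,0],"angular":[0,0,0],"fingers":0.7},{"delta_pos":[0,0,20],"angular":[0,0,0],"fingers":0.7},{"delta_pos":[0,0,50],"angular":[0,0,0],"fingers":0.7},{"delta_pos":[0,0,85],"angular":[0,0,0],"fingers":0.7},{"delta_pos":[0,0,85],"angular":[0,0,0],"fingers":0.7}]' 60
```

```text
time_s: 18.95
eef_pos: [586.1, -109.0, 75.2]
ee_rot: [0.0, 0.991, 0.135, 0.0]
force: [0.3, 0.6, -1.6]
grip_width: 0.46
grip_force: 61.3
time_s: 19.95
eef_pos: [587.1, -109.3, 162.7]
ee_rot: [0.001, 0.991, 0.135, 0.002]
force: [0.0, -0.1, -1.6]
grip_width: 0.7
grip_force: 0.0
```

```bash
python3 -m jog '[{"delta_pos":[-30,35,0],"angular":[0,0,0],"fingers":0.6},{"delta_pos":[-65,77,0],"angular":[0,0,0],"fingers":0.6},{"delta_pos":[-100,118,0],"angular":[0,0,0],"fingers":0.6},{"delta_pos":[-135,159,0],"angular":[0,0,0],"fingers":0.6},{"delta_pos":[-152,179.5,0],"angular":[0,0,0],"fingers":0.6},{"delta_pos":[-152,179.5,-20],"angular":[0,0,0],"fingers":0.6},{"delta_pos":[-152,179.5,-60],"angular":[0,0,0],"fingers":0.6},{"delta_pos":[-152,179.5,-95],"angular":[0,0,0],"fingers":0.6},{"delta_pos":[-152,179.5,-118],"angular":[0,0,0],"fingers":0.6},{"delta_pos":[-152,179.5,-125],"angular":[0,0,0],"fingers":0.6}]' 60
python3 -m jog '[{"delta_pos":[0,0,0],"angular":[0,0,0],"fingers":0.6},{"delta_pos":[0,0,0],"angular":[0,0,0],"fingers":0},{"delta_pos":[0,0,0],"angular":[0,0,0],"fingers":0},{"delta_pos":[0,0,0],"angular":[0,0,0],"fingers":0},{"delta_pos":[0,0,0],"angular":[0,0,0],"fingers":0},{"delta_pos":[0,0,0],"angular":[0,0,0],"fingers":0}]' 60
python3 -m jog '[{"delta_pos":[0,0,20],"angular":[0,0,0],"fingers":0},{"delta_pos":[0,0,60],"angular":[0,0,0],"fingers":0},{"delta_pos":[0,0,100],"angular":[0,0,0],"fingers":0},{"delta_pos":[0,0,125],"angular":[0,0,0],"fingers":0},{"delta_pos":[0,0,125],"angular":[0,0,0],"fingers":0}]' 60
```

```text
time_s: 21.2
eef_pos: [433.0, 70.6, 33.5]
ee_rot: [-0.0, 0.991, 0.135, -0.002]
force: [-0.0, -0.6, 0.3]
grip_width: 0.601
grip_force: 0.0
time_s: 21.95
eef_pos: [434.5, 70.6, 36.2]
ee_rot: [0.0, 0.991, 0.135, 0.001]
force: [-2.7, 0.4, 7.1]
grip_width: 0.351
grip_force: 58.7
time_s: 22.58
eef_pos: [434.6, 70.5, 161.4]
ee_rot: [0.0, 0.991, 0.135, 0.002]
force: [-0.5, 0.9, -5.2]
grip_width: 0.348
grip_force: 60.4
```

```bash
python3 -m jog '[{"delta_pos":[30,-10,0],"angular":[0,0,0],"fingers":0},{"delta_pos":[70,-24,0],"angular":[0,0,0],"fingers":0},{"delta_pos":[110,-38,0],"angular":[0,0,0],"fingers":0},{"delta_pos":[137,-47,0],"angular":[0,0,0],"fingers":0},{"delta_pos":[147.2,-50.5,-10],"angular":[0,0,0],"fingers":0},{"delta_pos":[147.2,-50.5,-30],"angular":[0,0,0],"fingers":0},{"delta_pos":[147.2,-50.5,-60],"angular":[0,0,0],"fingers":0},{"delta_pos":[147.2,-50.5,-90],"angular":[0,0,0],"fingers":0},{"delta_pos":[147.2,-50.5,-113],"angular":[0,0,0],"fingers":0},{"delta_pos":[147.2,-50.5,-121],"angular":[0,0,0],"fingers":0}]' 60
python3 -m jog '[{"delta_pos":[0,0,-2],"angular":[0,0,0],"fingers":0},{"delta_pos":[0,0,-2.5],"angular":[0,0,0],"fingers":0},{"delta_pos":[0,0,-2.5],"angular":[0,0,0],"fingers":0},{"delta_pos":[0,0,-2.5],"angular":[0,0,0],"fingers":0.6},{"delta_pos":[0,0,-2.5],"angular":[0,0,0],"fingers":0.6},{"delta_pos":[0,0,-2.5],"angular":[0,0,0],"fingers":0.6},{"delta_pos":[0,0,20],"angular":[0,0,0],"fingers":0.6},{"delta_pos":[0,0,60],"angular":[0,0,0],"fingers":0.6},{"delta_pos":[0,0,110],"angular":[0,0,0],"fingers":0.6},{"delta_pos":[0,0,121],"angular":[0,0,0],"fingers":0.6}]' 60
python3 -m jog '[{"delta_pos":[-40,0,40],"angular":[0,0,0],"fingers":0.6},{"delta_pos":[-90,0,60],"angular":[0,0,0],"fingers":0.6},{"delta_pos":[-140,0,80],"angular":[0,0,0],"fingers":0.6},{"delta_pos":[-190,0,100],"angular":[0,0,0],"fingers":0.6},{"delta_pos":[-230,0,100],"angular":[0,0,0],"fingers":0.6},{"delta_pos":[-230,0,100],"angular":[0,0,0],"fingers":0.6},{"delta_pos":[-230,0,100],"angular":[0,0,0],"fingers":0.6}]' 60
python3 - <<'E'
from h import *
c=cap('top','top1')
for n,X in dict(S=[651.8,152,36],M=[581.2,20,36],col=[586,-109.5,70],post=[586,-109.5,10]).items(): print(n,proj(c,X))
cv2.imwrite('pics/top1c.png',cv2.resize(c['pixels'][115:205,255:390],None,fx=5.5,fy=5.5,interpolation=cv2.INTER_CUBIC))
E
```

```text
time_s: 23.82
eef_pos: [579.4, 20.5, 36.5]
ee_rot: [-0.001, 0.991, 0.135, -0.002]
force: [0.2, -0.5, -3.1]
grip_width: 0.354
grip_force: 60.4
time_s: 25.08
eef_pos: [582.5, 19.9, 163.5]
ee_rot: [0.001, 0.991, 0.135, 0.003]
force: [-0.4, 0.0, -0.8]
grip_width: 0.599
grip_force: 0.0
time_s: 25.95
eef_pos: [351.7, 19.9, 259.9]
ee_rot: [-0.0, 0.991, 0.135, 0.0]
force: [0.7, 0.2, -0.7]
grip_width: 0.6
grip_force: 0.0
S [275.  145.2]
M [319.  169.6]
col [364.2 166.5]
post [361.7 171. ]
```

View pics/top1c.png

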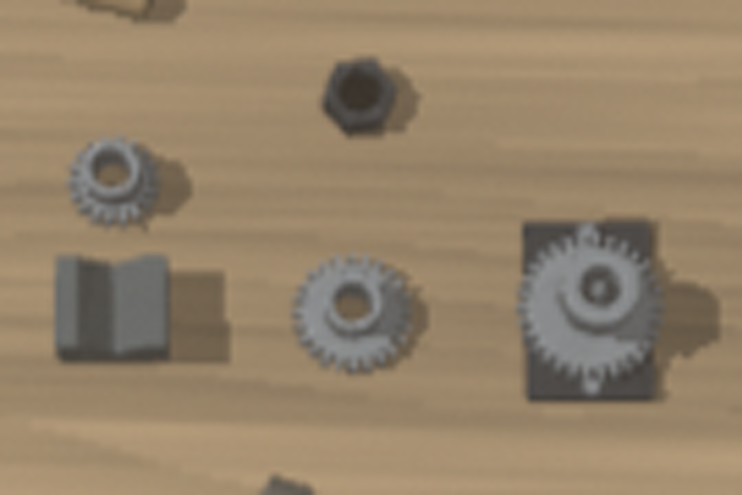

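Final top view: small gear's hub at (275.3,145.9), middle at (318.9,169.8), and the collar stacked on the post at (363.8,167.3). All are within a pixel of prediction, the nut is undisturbed and the arm is clear. Handing in.

```bash
python3 -c "
from rig import ctrl
print(ctrl.finish_job())"
```

```text
the job is handed in; nothing more can be done
None
```

The gear set is laid out as asked and handed in at about 26 s: large gear then collar on the post, middle gear midway, small gear about 25 mm behind the V-block, and the nut, bolt and tin not touched.

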